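# Shut the drying oven and gather the grinding media in the tray's pouring corner

## Task

The tray of freshly dried grinding cylinders has just come out of the drying oven. Push the oven's drop-down door up until it is fully shut, without slamming it; then grip the tray's rim at the corner opposite the pouring spout and lift that corner, leaving the spout corner resting on the bench, until all six cylinders have slid down together into the spout corner. Finish still holding the tray up at that steep tilt, so that they can be counted and tipped out; spill none and leave the other glassware and equipment alone.

Things in the scene. Friction and masses are not known exactly. Their poses are not given: they have to be found in the camera images.
- oven: yellow bench drying oven, 280 deep x 380 wide x 250 mm high, fixed to the bench on the robot's right. Origin: centre of its underside; its own -x axis points out of its front (roughly to the robot's left, +y of the world), z up. It has black controls beside the door, on the +y side of its front
- door_hinge (a point): middle of the oven door's hinge line: 150 mm in front of the oven's origin (own x -150), at own y -33, 50 mm above the bench. Fixed to the oven, same axes: the hinge line runs along y, -x is outwards
- door_handle (a point): middle of the door's handle: a level steel bar 14 mm thick and 180 mm long, parallel to the hinge. It is 148 mm up the door from the hinge and 44 mm out from the door's mid-plane (28 mm free gap between bar and door). The door, dark steel with an amber window, is 268 wide x 170 high x 18 mm thick; hinge and door mid-plane coincide
- door (a joint): angle of the oven door, rad: 0 fully shut and upright; grows as the top swings out and down (to 1.35). It starts part open. Counterbalanced: it stays where it is left and a push of a few newtons at the handle moves it; no latch
- tray_center (a point): centre of the loose teal tray, 20 mm above its underside, z up. 200 (own x) x 150 (own y) x 40 mm high, walls and floor 4 mm, 0.26 to 0.40 kg. Corners cut at 45 degrees (30 mm off each side: 42 mm walls, outer faces 102.5 mm from the centre). Top rim 5 mm deep, 10 mm wide from wall's inner face to outer edge. Slippery inside: cylinders slide freely at 20 degrees and more
- tray_spout (a point): pouring corner of the tray, the cut corner towards own +x +y: its wall is 30 mm high with a lip flared outwards above it. The point is on the tray's floor (4 mm above the underside) at own x +82, y +57 mm, 4 mm inside the middle of the cut corner's outer face, which faces along own x=y. Same axes as the tray
- tray_grip (a point): middle of the rim at the opposite cut corner (own x -84, y -59 mm), 35 mm above the tray's underside; rim and wall there can be pinched across, one finger inside and one outside, 10 mm wide, 42 mm long. Same axes as the tray
- media0_center (a point): centre of white ceramic grinding cylinder 1 of 6, 20 mm in diameter and 20 mm long, 23 g, loose in the tray, starts standing on end
- media1_center (a point): centre of white ceramic grinding cylinder 2 of 6, 20 mm in diameter and 20 mm long, 23 g, loose in the tray, starts lying on its side
- media2_center (a point): centre of white ceramic grinding cylinder 3 of 6, 20 mm in diameter and 20 mm long, 23 g, loose in the tray, starts standing on end
- media3_center (a point): centre of white ceramic grinding cylinder 4 of 6, 20 mm in diameter and 20 mm long, 23 g, loose in the tray, starts lying on its side
- media4_center (a point): centre of white ceramic grinding cylinder 5 of 6, 20 mm in diameter and 20 mm long, 23 g, loose in the tray, starts standing on end
- media5_center (a point): centre of white ceramic grinding cylinder 6 of 6, 20 mm in diameter and 20 mm long, 23 g, loose in the tray, starts lying on its side
- beaker: bystander: glass beaker 68 mm across, 95 mm high, standing beside the tray. Origin under its centre
- flask: bystander: stoppered round-bottomed flask on a cork ring, 112 mm across, 200 mm high. Origin under its centre
- wash_bottle: bystander: white wash bottle with red cap and bent spout, 72 mm across, 215 mm high; the spout reaches 75 mm out along own -x. Origin under its centre
- jar: bystander: amber jar, 68 mm across, 95 mm high. Origin under its centre
- pen: bystander: marker pen lying on the bench, 130 mm long along own x, 19 mm thick. Origin under its middle

How it is judged:
On the way, in this order (a step that is already met when the one before it is completed fails the run):
1. the oven door is fully shut (under 0.03 rad) (value of joint door below 0.03 rad), for 0.2 s.
2. the tray is gripped and its grip corner lifted (tilt over 0.12 rad) with the door still shut (contact force between the fingers and tray above 1 N and angle between tray_center's own z axis and vertical above 0.12 rad and value of joint door below 0.04 rad), for 0.1 s.
At the end, for the whole second after the job is handed in: door shut (under 0.04 rad); fingers hold the tray (over 1 N, within 60 mm of the grip corner), still, tilted 0.26 to 0.85 rad, spout corner on the bench (under 25 mm), grip corner over 80 mm up; all six cylinders at rest in it within 90 mm of the spout; nothing else carries it (value of joint door below 0.04 rad and contact force between the fingers and tray above 1 N and distance between the grasp point and tray_grip below 0.06 m and angle between tray_center's own z axis and vertical between 0.26 and 0.85 rad and height (world z) of tray_spout below 0.025 m and height (world z) of tray_grip above 0.08 m and distance between each of media0_center, media1_center, media2_center, media3_center, media4_center, media5_center and tray_spout below 0.09 m and z of each of media0_center, media1_center, media2_center, media3_center, media4_center, media5_center in the frame of tray_center below 0.03 m and linear speed of each of media0, media1, media2, media3, media4, media5, tray below 0.02 m/s and contact force between tray and oven below 0.2 N and contact force between tray and beaker below 0.2 N and contact force between tray and flask below 0.2 N and contact force between tray and wash_bottle below 0.2 N and contact force between tray and jar below 0.2 N and contact force between tray and pen below 0.2 N); the arm keeps its last pose, push and grip.
It fails at once if a grinding cylinder leaves the tray ((x of media0_center in the frame of tray_center above 0.105 m or x of media0_center in the frame of tray_center below -0.105 m or y of media0_center in the frame of tray_center above 0.08 m or y of media0_center in the frame of tray_center below -0.08 m or z of media0_center in the frame of tray_center above 0.05 m) or (x of media1_center in the frame of tray_center above 0.105 m or x of media1_center in the frame of tray_center below -0.105 m or y of media1_center in the frame of tray_center above 0.08 m or y of media1_center in the frame of tray_center below -0.08 m or z of media1_center in the frame of tray_center above 0.05 m) or (x of media2_center in the frame of tray_center above 0.105 m or x of media2_center in the frame of tray_center below -0.105 m or y of media2_center in the frame of tray_center above 0.08 m or y of media2_center in the frame of tray_center below -0.08 m or z of media2_center in the frame of tray_center above 0.05 m) or (x of media3_center in the frame of tray_center above 0.105 m or x of media3_center in the frame of tray_center below -0.105 m or y of media3_center in the frame of tray_center above 0.08 m or y of media3_center in the frame of tray_center below -0.08 m or z of media3_center in the frame of tray_center above 0.05 m) or (x of media4_center in the frame of tray_center above 0.105 m or x of media4_center in the frame of tray_center below -0.105 m or y of media4_center in the frame of tray_center above 0.08 m or y of media4_center in the frame of tray_center below -0.08 m or z of media4_center in the frame of tray_center above 0.05 m) or (x of media5_center in the frame of tray_center above 0.105 m or x of media5_center in the frame of tray_center below -0.105 m or y of media5_center in the frame of tray_center above 0.08 m or y of media5_center in the frame of tray_center below -0.08 m or z of media5_center in the frame of tray_center above 0.05 m)).
It fails at once if the oven door is slammed (faster than 2 rad/s in its last 0.1 rad) (value of joint door below 0.1 rad and velocity of joint door below -2 rad/s).
It fails at once if a bystander is shifted more than 30 mm or tipped over (distance of any of beaker, flask, wash_bottle, jar, pen from where it was at the start of the episode above 0.03 m or angle between any of beaker, flask, wash_bottle, jar, pen's own z axis and vertical above 0.5 rad).
It also fails if it takes over 54 s, if anything falls off the work surface, if the arm or the gripper's body presses on something with over 40 N, if the wrist force passes 120 N, or if a joint passes its speed limit or range.

## Robot

A 6-joint arm with a two-finger parallel gripper is mounted at the origin on the work surface. World frame = base frame: x ahead of the robot, y to its left, z up, the work surface at z = 0. Lengths are in m, angles in rad, forces in N, time in s.
With the tool pointing down it reaches from about 0.375 to 0.75 m from the base axis. Payload 9 kg.
Tool frame: the origin (TCP) lies midway between the tips of the shut fingers; the grasp point (between the pads) lies 19 mm behind it; x points along the fingers, y is the direction in which the jaws open and shut, and the axes are right-handed (so a half turn about x gives the same grasp; the last joint's range is limited). The gripper opens to 85 mm and grips with 20 to 120 N. Pads are 22 mm wide; open, the fingers measure 114 mm over their backs; the gripper's body (76 mm by 85 mm) begins 54 mm behind the grasp point. The pads swing forward as they close: fully open they stand 13 mm farther back than shut.
Start: joints at [0.959, 0.104, 0.097, 1.564, 0, 1.353], TCP at [0.23, 0.554, 0.231] pointing down, gripper open.
Joint ranges: [-2.99, 2.99], [-0.84, 1.86], [-1.1, 1.16], [-1.84, 2.11], [-1.51, 1.56], [-3.14, 3.14]. Speed limits (rad/s): [2.22, 2.22, 2.57, 3.14, 3.14, 3.14].

## Interface

Orientations are given as a unit quaternion [w, x, y, z].
In Python, from workcell import sense, imaging, workorder gives the robot as it stands. The module is installed in compiled form; this text tells all that it offers.
- The arm moves only by the tool arm_command, never from a script. Its argument "increments" is text: rows parted by semicolons, each of 5 numbers parted by spaces: the shift along the tool's x, y, z in m, then the turn about the tool's x in degrees, then the gripper's target within -1 to 1 (shut at 1, half-way at 0, fully open at -1). A call has 1 to 20 rows; each row shifts and turns the commanded pose from where the row before left it, along the tool's axes as they then stand; what a row does not reach is not made up. A row lasts 1/10 s, in which the tool goes at most 50 mm and 8.59 degrees, less where a joint would pass 70% of its speed; a pose out of reach is approached as far as the arm can. A call is refused whole if a number of a shift passes 0.05 or a number of a turn 8.59, either way. A call with a gripper value outside its range is refused whole. The fingers move at their own pace and stop on an object; the grip force is fixed at half the most. Time passes only in rows, so rows that do not move let the fingers close. It gives the time, the measured TCP pose, the force and the opening at its end, in the units of the state.
- sense(): the state, without advancing time (a new reading comes with each control period).
- imaging.read_camera(name): name is "scene" or "top" or "wrist"; returns a dict with "pixels" (480x640x3 uint8, red, green, blue), "camera_matrix" (3x3 intrinsics, pixels), "extrinsics" (4x4, takes a point from camera to world coordinates); the wrist camera has in their place "mount" (4x4, takes a point from camera to tool coordinates, whose origin is the TCP and whose axes are the tool frame's). Camera axes: x right, y down, z forward; pixel columns grow to the right and rows downward; lengths in m; the calibration is good to about 2 mm. A picture is of the moment at which its call begins: read the wrist's pose just before it. There is no depth.
- workorder.job_done(): hands the job in, once; it reports no verdict.
The state is a dict: "t": time; "joints": joint angles; "joint_velocities": joint speeds; "effort": joint torques, N m; "position": TCP position; "ee_rot": TCP orientation; "force": force on the tool from outside, world axes, zero at the start; "wrist_torque": the same for the moment, N m; "opening": finger opening in m.
Only numpy, scipy, OpenCV 4.12 (cv2) and the standard library are available. Lean on these libraries where they do the work, as an engineer would, in place of code of your own. Each camera call takes 0.05 s, during which the arm holds its last target.

## Working session

There is one attempt and no reset: what is moved stays moved. The work goes in short steps, Python scripts to look and compute and a tool call to move; the robot and the scene stay as the last step left them, time stands still between calls to the robot, and variables do not carry over. Pictures are saved under pics/ and viewed, and the job is handed in when it is done.

Besides the shell and the picture viewer there is one more tool, called after "Request:" as name(argument=value, ...) on one line, values as JSON. arm_command: Moves the arm, as the interface text tells. Its arguments: {"type":"object","properties":{"increments":{"type":"string"}},"required":["increments"]}

```bash
mkdir -p pics; cat > h.py <<'E'
import numpy as np, cv2
from workcell import sense, imaging, workorder
def snap(n,f):
    d=imaging.read_camera(n); cv2.imwrite('pics/'+f,d['pixels'][:,:,::-1]); return d
E
python3 - <<'E'
from h import *
s=sense(); print(s)
for n in ['scene','top','wrist']:
    d=snap(n,n+'0.png'); print(n,d['camera_matrix'].tolist(),np.round(d.get('extrinsics',d.get('mount')),4).tolist())
E
```

```text
{'t': 0.0, 'joints': array([9.59272393e-01, 1.04696145e-01, 9.64646594e-02, 1.56388808e+00,
       2.64449907e-05, 1.35309494e+00]), 'joint_velocities': array([ 1.98678181e-03, -1.41996346e-03,  1.48312276e-03,  2.29362255e-04,
       -1.38305219e-03, -7.56053536e-05]), 'effort': array([ 8.31343077e-04, -5.56932092e+01,  5.03645325e+01,  1.70149753e-02,
       -2.32205593e-04, -3.54179133e-05]), 'position': array([0.23002456, 0.55380137, 0.23052163]), 'ee_rot': array([ 0.69324515,  0.13791478,  0.69363919, -0.13876365]), 'force': array([ 0.41559709, -0.08429956,  0.011003  ]), 'wrist_torque': array([-0.01613994,  0.02882844, -0.00209301]), 'opening': 0.08514322509645426}
scene [[488.537198098244, 0.0, 321.517556660198], [0.0, 488.537198098244, 238.2143224894103], [0.0, 0.0, 1.0]] [[0.8613, 0.3576, -0.361, 0.9155], [0.5077, -0.5775, 0.6393, -0.7527], [0.0201, -0.7339, -0.679, 0.9488], [0.0, 0.0, 0.0, 1.0]]
top [[577.2425866723281, 0.0, 329.9107168784295], [0.0, 577.2425866723281, 239.6639064670219], [0.0, 0.0, 1.0]] [[0.0247, -0.9895, 0.1425, 0.2421], [-0.9997, -0.0242, 0.0052, 0.0091], [-0.0017, -0.1426, -0.9898, 1.9387], [0.0, 0.0, 0.0, 1.0]]
wrist [[343.4764050198314, 0.0, 321.98803058213474], [0.0, 343.4764050198314, 246.5036113415641], [0.0, 0.0, 1.0]] [[-0.0011, -0.2832, 0.9591, -0.1433], [1.0, -0.0012, 0.0008, 0.0001], [0.001, 0.9591, 0.2832, -0.0725], [0.0, 0.0, 0.0, 1.0]]
```

View pics/scene0.png

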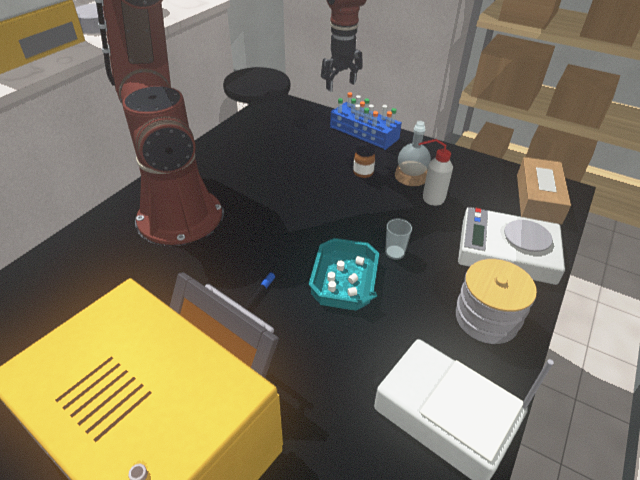

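View pics/top0.png

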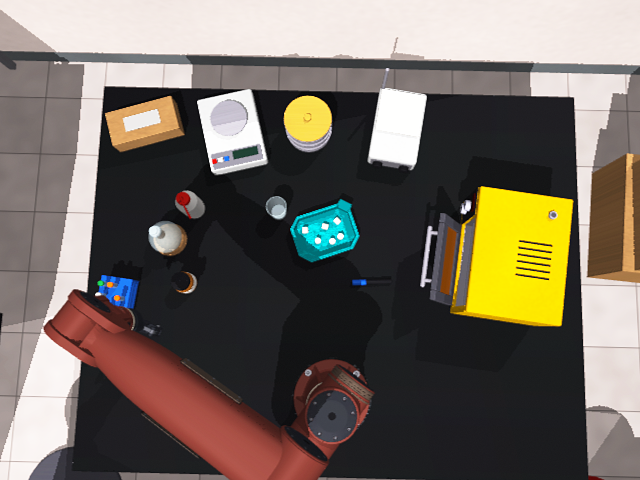

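View pics/wrist0.png

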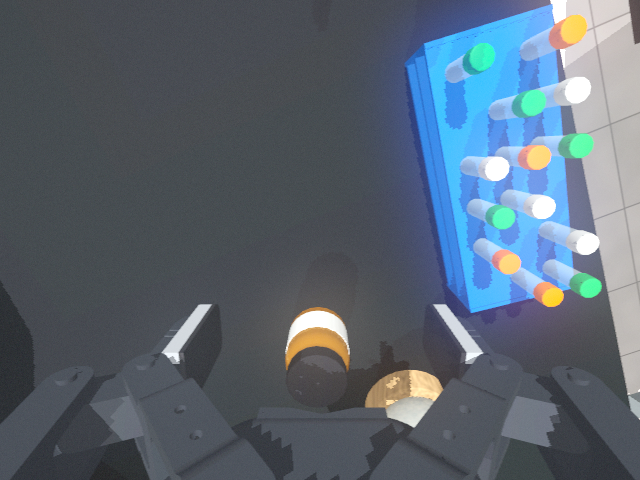

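The top view shows the tray near (325,232) with its spout at about (344,206), the part-open door with its handle at about (428,255), and the pen at (370,282). I'll zoom in on the tray and door.

```bash
python3 - <<'E'
import cv2
a=cv2.imread('pics/top0.png');
cv2.imwrite('pics/c1.png',cv2.resize(a[190:290,260:390],None,fx=6,fy=6,interpolation=cv2.INTER_CUBIC))
cv2.imwrite('pics/c2.png',cv2.resize(a[180:335,410:580],None,fx=3.8,fy=3.8,interpolation=cv2.INTER_CUBIC))
b=cv2.imread('pics/scene0.png')
cv2.imwrite('pics/c3.png',cv2.resize(b[225:325,290:420],None,fx=6,fy=6,interpolation=cv2.INTER_CUBIC))
cv2.imwrite('pics/c4.png',cv2.resize(b[255:395,150:290],None,fx=4.2,fy=4.2,interpolation=cv2.INTER_CUBIC))
E
```

```text
(no output)
```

View pics/c1.png

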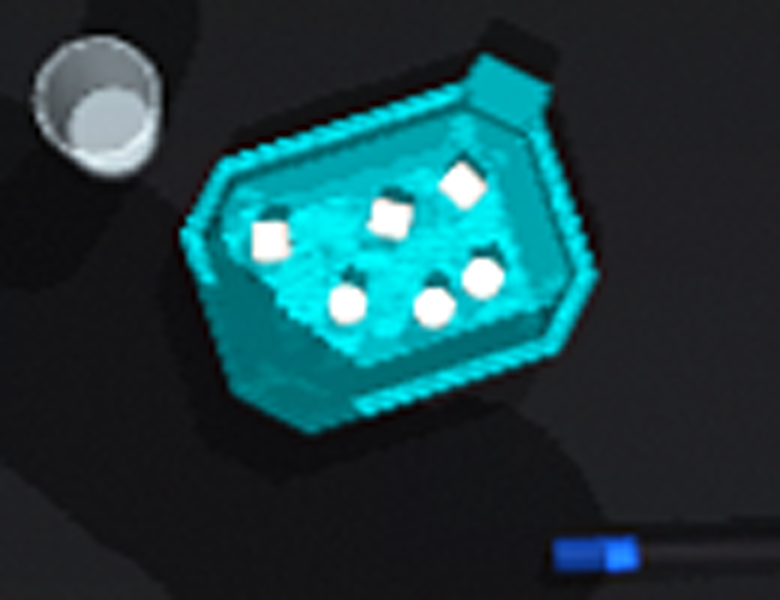

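View pics/c2.png

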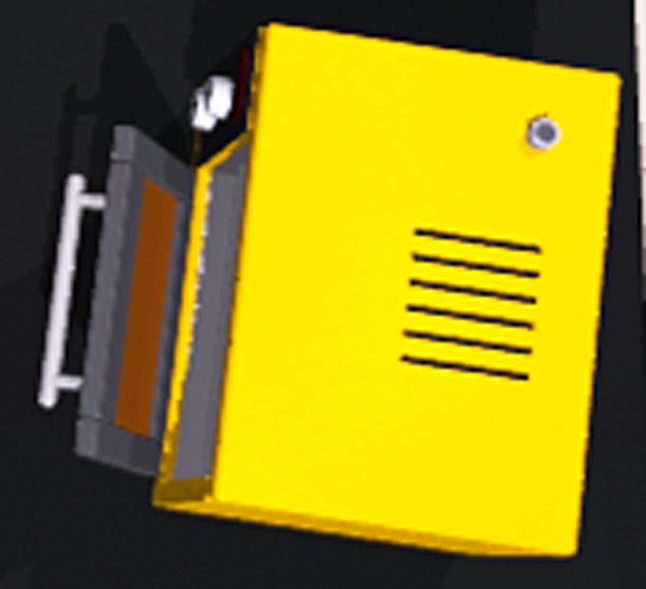

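View pics/c3.png

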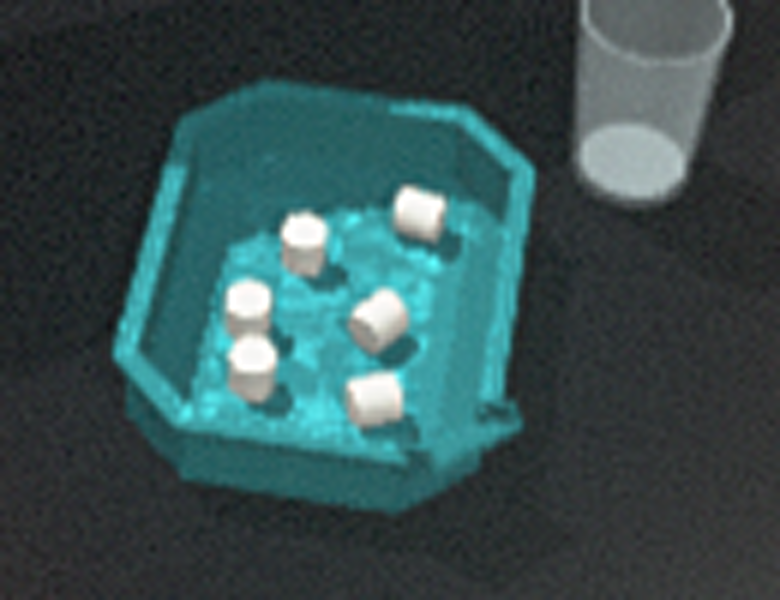

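View pics/c4.png

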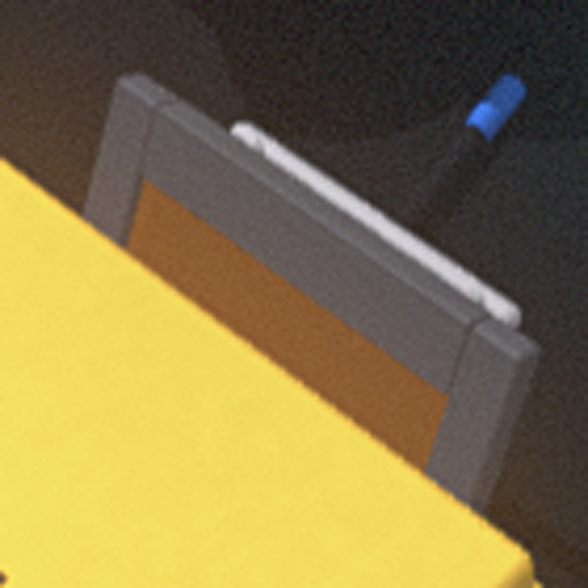

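```bash
cat > fit.py <<'E'
from h import *
from scipy.optimize import least_squares
C={n:imaging.read_camera(n) for n in ['top','scene']}
def proj(n,P):
    K=C[n]['camera_matrix'];T=np.linalg.inv(C[n]['extrinsics'])
    p=(T[:3,:3]@np.asarray(P).T).T+T[:3,3]; q=(K@p.T).T
    return q[:,:2]/q[:,2:]
def ray(n,uv):
    K=C[n]['camera_matrix'];T=C[n]['extrinsics']
    return T[:3,3],T[:3,:3]@(np.linalg.inv(K)@[uv[0],uv[1],1])
def atz(n,uv,z):
    o,d=ray(n,uv); return o+d*(z-o[2])/d[2]
def R2(a): return np.array([[np.cos(a),-np.sin(a)],[np.sin(a),np.cos(a)]])
E
cat > f1.py <<'E'
from fit import *
a,b,c=106,81,108.5*2**.5
# octagon corners (own): CCW
oct_={'r1':(a,c-a),'r2':(c-b,b),'l1':(-(c-b),b),'l2':(-a,c-a),'l3':(-a,-(c-a)),'l4':(-(c-b),-b),'r4':(c-b,-b),'r3':(a,-(c-a))}
top={'l1':(220,155),'l2':(180,235),'l3':(230,388),'l4':(312,433),'r4':(555,352),'r3':(597,268)}
sc={'l1':(470,105),'l2':(535,175),'l3':(265,80),'l4':(182,125),'r4':(113,355),'r3':(180,428)}
# scene: labels -> grip corner etc.
sc={'l2':(470,105),'l1':(535,175),'l3':(268,80),'l4':(183,122),'r4':(113,352),'r3':(182,430)}
t={k:np.array(v)/6+[260,190]-0.4 for k,v in top.items()}
s={k:np.array(v)/6+[290,225]-0.4 for k,v in sc.items()}
def f(p,full=False):
    r=[]
    for n,d in (('top',t),('scene',s)):
        ks=list(d); P=np.array([[*(p[:2]+R2(p[2])@(np.array(oct_[k])/1000)),0.04] for k in ks])
        r.append(proj(n,P)-np.array([d[k] for k in ks]))
    return r if full else np.concatenate(r).ravel()
o=least_squares(f,[.5,.02,-1.25],loss='soft_l1'); print(o.x,np.round(f(o.x,True),1).tolist())
p=o.x
for nm,q in (('grip',(-84,-59)),('spout',(82,57))): print(nm,p[:2]+R2(p[2])@(np.array(q)/1000))
# oven
tt={k:np.array(v)/3.8+[410,180]-.4 for k,v in {'a':(270,25),'b':(620,75),'c':(577,553),'d':(215,495),'h1':(75,178),'h2':(48,402)}.items()}
ss={k:np.array(v)/4.2+[150,255]-.4 for k,v in {'h1':(518,318),'h2':(240,130)}.items()}
ss['c']=np.array((131,281))  # scene corners
ss['a']=np.array((281,399.)); del ss['c']
def pts(p,k):
    x,y,yaw,th=p
    L={'a':(-.14,.19,.25),'b':(.14,.19,.25),'c':(.14,-.19,.25),'d':(-.14,-.19,.25)}
    if k in L: l=L[k]
    else:
        u=.148;o_=.044
        l=(-.15-(u*np.sin(th)+o_*np.cos(th)), -.033+(.09 if k=='h1' else -.09), .05+u*np.cos(th)-o_*np.sin(th))
    return np.array([*(np.array([x,y])+R2(yaw)@l[:2]),l[2]])
def g(p,full=False):
    r=[]
    for n,d in (('top',tt),('scene',ss)):
        ks=list(d); r.append(proj(n,np.array([pts(p,k) for k in ks]))-np.array([d[k] for k in ks]))
    return r if full else np.concatenate(r).ravel()
o=least_squares(g,[.35,-.6,-1.5,.5],loss='soft_l1'); print(o.x,np.round(g(o.x,True),1).tolist())
print('h1',pts(o.x,'h1'),'h2',pts(o.x,'h2'))
x,y,w,th=o.x
print('hinge',np.array([x,y])+R2(w)@[-.15,-.033],'out',R2(w)@[-1,0])
for nm,uv,z in (('beaker',(276,210),.03),('pen1',(353,283),.01),('pen2',(390,281),.01)): print(nm,atz('top',uv,z))
E
python3 f1.py
```

```text
[ 0.54174617  0.03845655 -1.22359882] [[[-0.2, 0.4], [0.0, -0.4], [0.5, 0.9], [-0.4, -0.2], [0.6, -0.5], [-0.1, 0.8]], [[0.5, 0.7], [0.8, -0.7], [-0.2, 0.0], [-0.3, -0.4], [0.4, 0.5], [-0.3, -0.3]]]
grip [0.45768454 0.0973687 ]
spout [ 0.62324662 -0.01925547]Traceback (most recent call last):
  File "f1.py", line 38, in <module>
    o=least_squares(g,[.35,-.6,-1.5,.5],loss='soft_l1'); print(o.x,np.round(g(o.x,True),1).tolist())
                                                                   ~~~~~~~~^^^^^^^^^^^^^^^
    return _wrapfunc(a, 'round', decimals=decimals, out=out)
    return _wrapit(obj, method, *args, **kwds)
    conv = _array_converter(obj)
ValueError: setting an array element with a sequence. The requested array has an inhomogeneous shape after 1 dimensions. The detected shape was (2,) + inhomogeneous part.
```

```bash
sed -i 's/np.round(g(o.x,True),1).tolist()/[np.round(q,1).tolist() for q in g(o.x,True)]/' f1.py; python3 f1.py; python3 -c "
from h import *
print(sense()['t'])"
```

```text
[ 0.54174617  0.03845655 -1.22359882] [[[-0.2, 0.4], [0.0, -0.4], [0.5, 0.9], [-0.4, -0.2], [0.6, -0.5], [-0.1, 0.8]], [[0.5, 0.7], [0.8, -0.7], [-0.2, 0.0], [-0.3, -0.4], [0.4, 0.5], [-0.3, -0.3]]]
grip [0.45768454 0.0973687 ]
spout [ 0.62324662 -0.01925547]
[ 0.45784196 -0.54274295 -1.6962572   0.50445646] [[[-0.6, -1.9], [0.7, -1.4], [0.1, 0.1], [-0.9, 0.7], [0.2, 0.3], [0.0, -1.7]], [[-1.7, 0.2], [1.6, 2.0], [-1.0, -12.2]]]
h1 [ 0.54693482 -0.29186712  0.15829813] h2 [ 0.3683496  -0.26934337  0.15829813]
hinge [ 0.44387114 -0.38979257] out [0.125132  0.9921401]
beaker [0.61334761 0.20309704 0.03      ]
pen1 [ 0.37553516 -0.06141263  0.01      ]
pen2 [ 0.38525441 -0.18484651  0.01      ]
0.35
```

```bash
cat > go.py <<'E'
from h import *
import sys
from scipy.spatial.transform import Rotation as R
def rot(s): q=s['ee_rot']; return R.from_quat([q[1],q[2],q[3],q[0]])
def to(*tg, yd=None):
    s=sense(); r=rot(s).as_matrix(); p=s['position']
    print('t',s['t'],'p',np.round(p,4),'tool y',np.round(r[:,1],3),'z',np.round(r[:,2],3),'x',np.round(r[:,0],3),'F',np.round(s['force'],1),'j',np.round(s['joints'],2),'op',round(s['opening'],4))
    if yd is not None:
        d=np.array(yd,float);best=[]
        for sg in (1,-1):
            v=r.T@np.r_[d*sg,0]; best.append(np.degrees(np.arctan2(v[2],v[1])))
        print('turn',best)
    for t in tg:
        print('to',t,'tool shift mm',np.round(1000*r.T@(np.array(t)-p),1)); p=np.array(t)
E
python3 - <<'E'
from go import *
to((.23,.554,.27),(.42,.2,.27),(.475,-.2,.27),yd=(.9055,-.4243))
E
```

```text
t 0.35 p [0.2302 0.554  0.2312] tool y [ 0.384  0.923 -0.   ] z [ 0.923 -0.384 -0.   ] x [-0. -0. -1.] F [-1.1  0.2  0.1] j [0.96 0.1  0.1  1.56 0.   1.35] op 0.0855
turn [np.float64(92.54552155357092), np.float64(-87.45447844642908)]
to (0.23, 0.554, 0.27) tool shift mm [-38.8  -0.1  -0.1]
to (0.42, 0.2, 0.27) tool shift mm [   0.  -254.   311.3]
to (0.475, -0.2, 0.27) tool shift mm [ 1.000e-01 -3.483e+02  2.043e+02]
```

Request:
arm_command(increments="-0.02 0 0 8.3 1; -0.02 0 0 8.3 1; 0 0 0 8.3 1; 0 0 0 8.3 1; 0 0 0 8.3 1; 0 0 0 8.3 1; 0 0 0 8.3 1; 0 0 0 8.3 1; 0 0 0 8.3 1")

```text
t: 1.25
position: [0.2302, 0.5541, 0.2713]
ee_rot: [0.466, 0.532, 0.466, -0.532]
force: [0.7, -0.9, 0.6]
opening: -0.0002
```

```bash
python3 - <<'E'
from go import *
to((.42,.2,.27),(.475,-.2,.27),yd=(.992,-.125))
E
```

```text
t 1.25 p [0.2302 0.5541 0.2713] tool y [ 0.991 -0.132  0.   ] z [-0.132 -0.991 -0.   ] x [ 0.  0. -1.] F [ 0.7 -0.9  0.6] j [ 0.96  0.12  0.18  1.64 -0.    2.66] op -0.0002
turn [np.float64(-0.42438194057953343), np.float64(179.57561805942046)]
to (0.42, 0.2, 0.27) tool shift mm [  1.3 235.  325.8]
to (0.475, -0.2, 0.27) tool shift mm [ -0.  107.5 389.2]
```

Request:
arm_command(increments="0 0.0235 0.0326 0 1; 0 0.0235 0.0326 0 1; 0 0.0235 0.0326 0 1; 0 0.0235 0.0326 0 1; 0 0.0235 0.0326 0 1; 0 0.0235 0.0326 0 1; 0 0.0235 0.0326 0 1; 0 0.0235 0.0326 0 1; 0 0.0235 0.0326 0 1; 0 0.0235 0.0326 0 1; 0 0.0107 0.039 0 1; 0 0.0107 0.039 0 1; 0 0.0107 0.039 0 1; 0 0.0107 0.039 0 1; 0 0.0107 0.039 0 1; 0 0.0107 0.039 0 1; 0 0.0107 0.039 0 1; 0 0.0107 0.039 0 1; 0 0.0107 0.039 0 1; 0 0.0107 0.039 0 1")

```text
t: 3.25
position: [0.4789, -0.2012, 0.2714]
ee_rot: [0.467, 0.531, 0.467, -0.531]
force: [0.7, 0.3, 0.1]
opening: -0.0003
```

```bash
python3 - <<'E'
from go import *
to((.463,-.235,.142))
snap('top','t1.png');snap('scene','s1.png');snap('wrist','w1.png')
E
```

```text
t 3.25 p [ 0.4789 -0.2012  0.2714] tool y [ 0.992 -0.127  0.   ] z [-0.127 -0.992  0.   ] x [ 0. -0. -1.] F [0.7 0.3 0.1] j [-0.65 -0.13 -0.06  1.64  0.    1.05] op -0.0003
to (0.463, -0.235, 0.142) tool shift mm [129.4 -11.5  35.6]
```

View pics/s1.png

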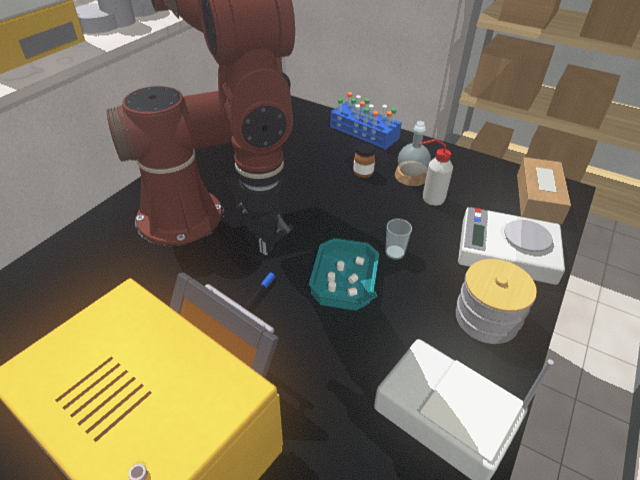

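View pics/w1.png

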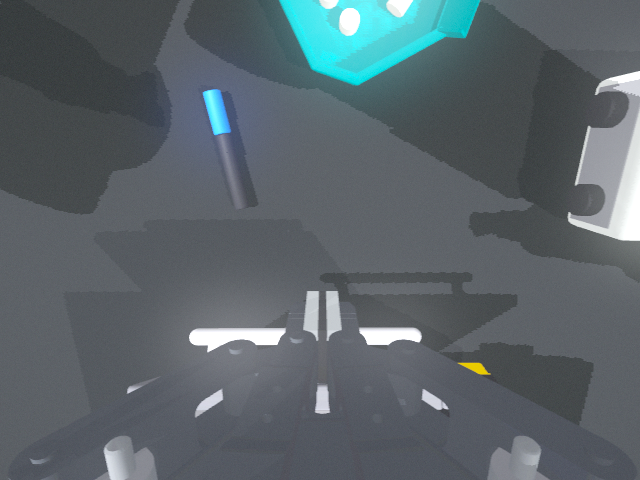

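Request:
arm_command(increments="0.026 -0.002 0 0 1; 0.026 -0.002 0 0 1; 0.026 -0.002 0 0 1; 0.026 -0.002 0 0 1; 0.026 -0.003 0 0 1; 0 0 0.02 0 1; 0 0 0.02 0 1; 0 0 0.01 0 1; 0 0 0.005 0 1; 0 0 0.005 0 1; 0 0 0 0 1")

```text
t: 4.5
position: [0.4606, -0.2575, 0.1414]
ee_rot: [0.467, 0.531, 0.467, -0.531]
force: [0.4, 0.3, -0.3]
opening: 0.0004
```

```bash
python3 - <<'E'
from go import *
to()
snap('scene','s2.png');snap('wrist','w2.png')
E
```

```text
t 4.5 p [ 0.4606 -0.2575  0.1414] tool y [ 0.992 -0.126  0.   ] z [-0.126 -0.992 -0.   ] x [ 0.  0. -1.] F [ 0.4  0.3 -0.3] j [-0.76 -0.12 -0.28  1.4   0.    0.94] op 0.0004
```

View pics/s2.png

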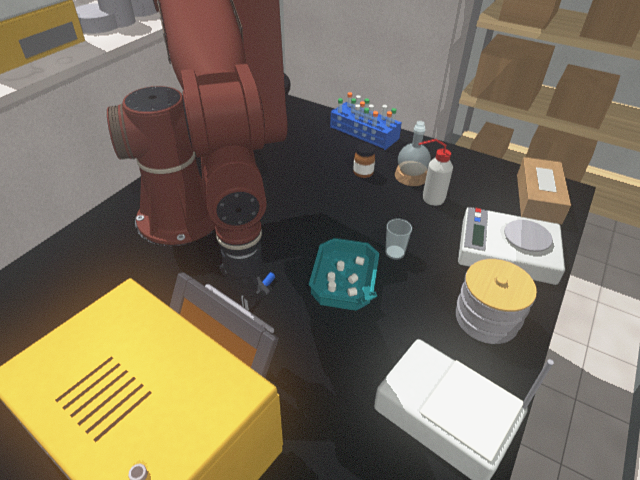

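View pics/w2.png

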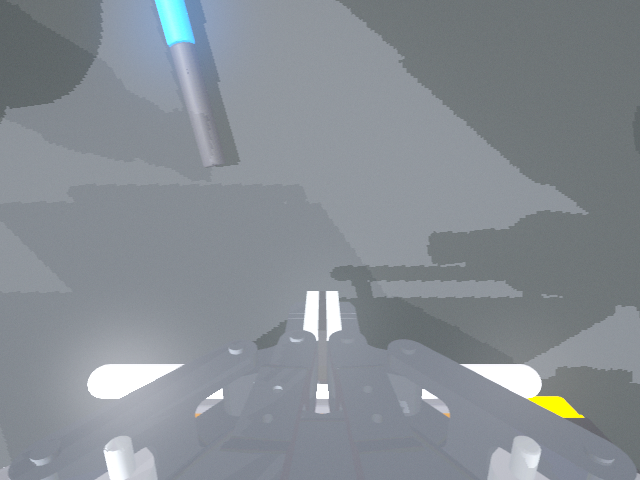

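Request:
arm_command(increments="0 0 0.0045 0 1; -0.004 0 0.0045 0 1; -0.004 0 0.0045 0 1; -0.004 0 0.0045 0 1; -0.0035 0 0.0045 0 1; -0.0035 0 0.0045 0 1; -0.0035 0 0.0045 0 1; -0.003 0 0.0045 0 1; -0.003 0 0.0045 0 1; -0.0025 0 0.0045 0 1; -0.002 0 0.0045 0 1; -0.002 0 0.0045 0 1; -0.0015 0 0.0045 0 1; -0.001 0 0.0045 0 1")

```text
t: 6.0
position: [0.4524, -0.3205, 0.1788]
ee_rot: [-0.467, -0.531, -0.467, 0.531]
force: [0.4, 0.7, 1.6]
opening: -0.0002
```

```bash
python3 - <<'E'
from go import *
to()
snap('scene','s3.png')
d=imaging.read_camera('top')['pixels'][180:335,410:580,::-1]
cv2.imwrite('pics/t3.png',cv2.resize(d,None,fx=3.8,fy=3.8,interpolation=cv2.INTER_CUBIC))
E
```

```text
t 6.0 p [ 0.4524 -0.3205  0.1788] tool y [ 0.992 -0.127 -0.   ] z [-0.127 -0.992  0.   ] x [-0. -0. -1.] F [0.4 0.7 1.6] j [-0.85 -0.04 -0.14  1.47 -0.    0.85] op -0.0002
```

View pics/t3.png

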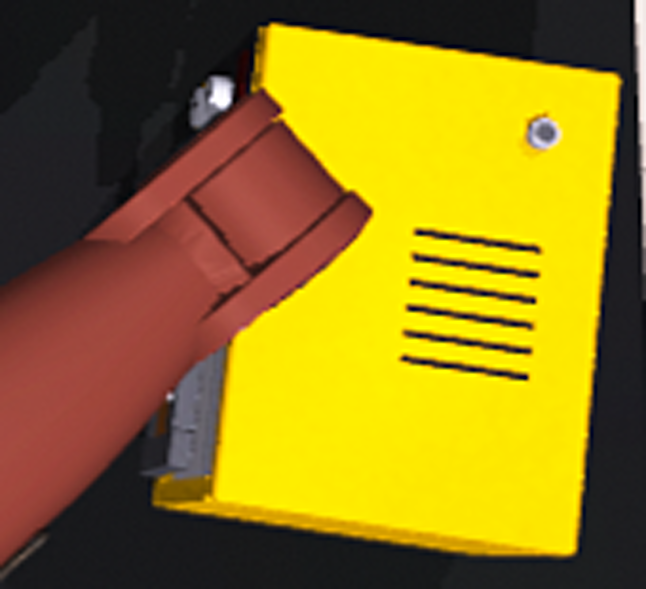

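View pics/s3.png

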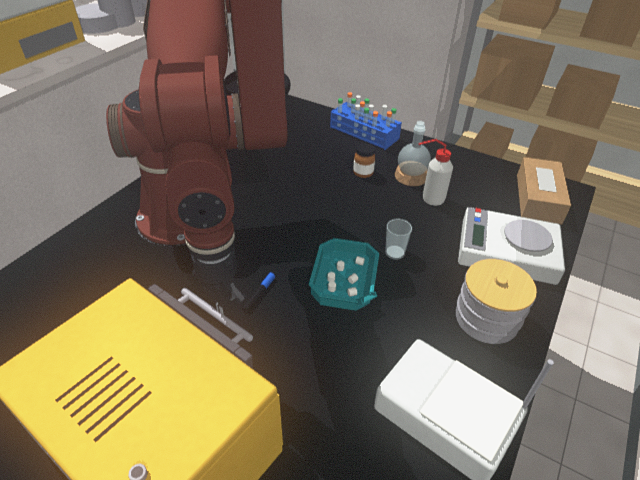

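Request:
arm_command(increments="-0.0005 0 0.002 0 1; -0.0005 0 0.002 0 1; 0 0 0.002 0 1; 0 0 0.002 0 1; 0 0 0 0 1")

```text
t: 6.6
position: [0.4515, -0.3282, 0.1797]
ee_rot: [-0.467, -0.531, -0.467, 0.531]
force: [-0.3, 0.1, -0.5]
opening: -0.0002
```

Request:
arm_command(increments="0 0 0.001 0 1; 0 0 0.001 0 1; 0 0 0 0 1; 0 0 0 0 1")

```text
t: 7.0
position: [0.4512, -0.33, 0.1797]
ee_rot: [-0.467, -0.531, -0.467, 0.531]
force: [-0.3, -0.0, -0.1]
opening: -0.0001
```

```bash
python3 - <<'E'
from go import *
to()
E
```

```text
t 7.0 p [ 0.4512 -0.33    0.1797] tool y [ 0.992 -0.126 -0.   ] z [-0.126 -0.992  0.   ] x [-0. -0. -1.] F [-0.3 -0.  -0.1] j [-0.87 -0.03 -0.13  1.47 -0.    0.83] op -0.0001
```

Request:
arm_command(increments="0 0 0.001 0 1; 0 0 0.001 0 1; 0 0 0.001 0 1; 0 0 0 0 1")

```text
t: 7.4
position: [0.451, -0.3317, 0.1798]
ee_rot: [0.467, 0.531, 0.468, -0.53]
force: [1.1, 7.7, 2.7]
opening: 0.0
```

```bash
python3 - <<'E'
from go import *
to()
d=imaging.read_camera('scene')['pixels'][255:395,150:290,::-1]
cv2.imwrite('pics/s4.png',cv2.resize(d,None,fx=4.2,fy=4.2,interpolation=cv2.INTER_CUBIC))
E
```

```text
t 7.4 p [ 0.451  -0.3317  0.1798] tool y [ 0.992 -0.126  0.   ] z [-0.126 -0.992 -0.003] x [ 0.     0.003 -1.   ] F [1.1 7.7 2.7] j [-0.87 -0.02 -0.12  1.47  0.    0.83] op 0.0
```

View pics/s4.png

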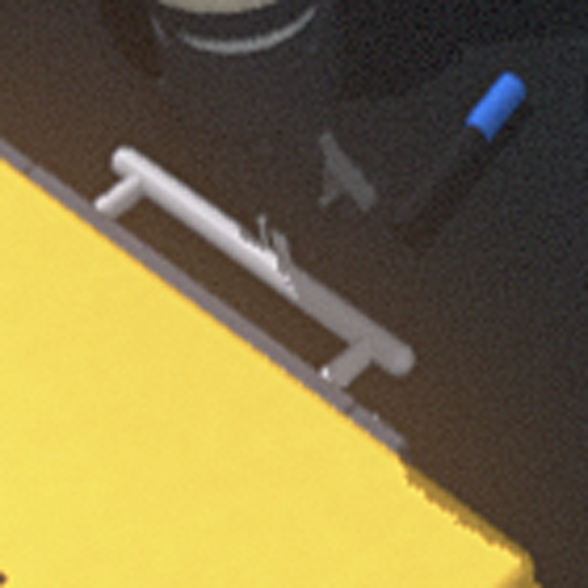

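Request:
arm_command(increments="0 0 0.001 0 1; 0 0 0 0 1; 0 0 0 0 1; 0 0 0 0 1")

```text
t: 7.85
position: [0.451, -0.3318, 0.1798]
ee_rot: [0.467, 0.531, 0.469, -0.529]
force: [1.5, 12.9, 5.4]
opening: -0.0
```

Request:
arm_command(increments="0 0 -0.003 0 1; 0 0 -0.005 0 1; 0 0 -0.015 0 1; 0 0 -0.03 0 1; 0 0 -0.04 0 1; -0.03 0 -0.04 0 1; -0.04 0 -0.04 0 1; 0 0 -0.02 0 1")

```text
t: 8.65
position: [0.4759, -0.1449, 0.2502]
ee_rot: [0.47, 0.531, 0.466, -0.529]
force: [0.6, -0.4, 0.3]
opening: -0.0001
```

```bash
python3 - <<'E'
from go import *
to()
for n,c in (('scene',(150,255,140,4.2)),('top',(410,180,160,3.7))):
  d=imaging.read_camera(n)['pixels'][c[1]:c[1]+c[2],c[0]:c[0]+c[2],::-1]
  cv2.imwrite('pics/%s5.png'%n,cv2.resize(d,None,fx=c[3],fy=c[3],interpolation=cv2.INTER_CUBIC))
E
```

```text
t 8.65 p [ 0.4759 -0.1449  0.2502] tool y [ 0.992 -0.125  0.006] z [-0.125 -0.992  0.003] x [ 0.006 -0.003 -1.   ] F [ 0.6 -0.4  0.3] j [-0.56 -0.21 -0.17  1.6   0.    1.14] op -0.0001
```

View pics/scene5.png

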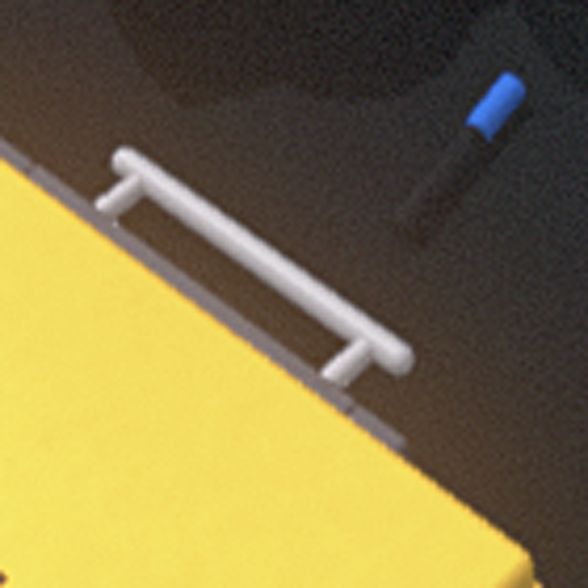

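View pics/top5.png

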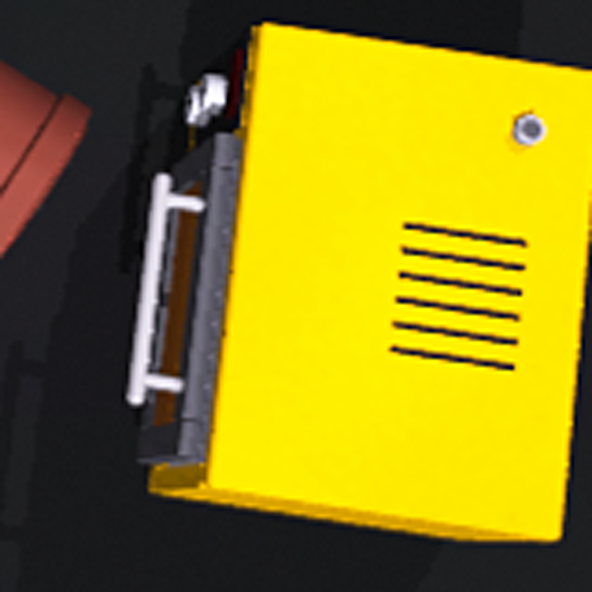

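```bash
cat > f2.py <<'E'
import io,contextlib
with contextlib.redirect_stdout(io.StringIO()):
    exec(open('f1.py').read())
q=o.x
T2={'h1':np.array((162,180))/3.7+[410,180]-.4,'h2':np.array((135,400))/3.7+[410,180]-.4}
S2={'h1':np.array((403,358))/4.2+[150,255]-.4,'h2':np.array((122,158))/4.2+[150,255]-.4}
ss['a']=np.array((276.,386.5))
def gg(p):
    r=[g(p[:4])]
    for n,d in (('top',T2),('scene',S2)):
        r.append((proj(n,np.array([pts([*p[:3],p[4]],k) for k in d]))-np.array(list(d.values()))).ravel())
    return np.concatenate(r)
m=least_squares(gg,[*q,0.0],loss='soft_l1');print(m.x,np.round(m.fun,1))
from go import *
to((.4577,.0974,.25),yd=(.9055,-.4243))
R_=R2(p[2])
for k,uv in enumerate([(270,240),(347,303),(434,307),(483,278),(391,218),(462,184)]):
    w=atz('top',np.array(uv)/6+[260,190]-.4,.018)
    l=R_.T@(w[:2]-p[:2])*1000; print(np.round(l),'dist from grip wall inner',round((l@[1,1])/2**.5+98.5), 'lat',round(l@[1,-1]/2**.5+17.7))
E
python3 f2.py
```

```text
[ 0.45445898 -0.54355318 -1.69651508  0.51604237  0.00594666] [-0.3 -0.8  1.  -0.3  0.4  1.3 -0.6  1.9  0.   1.3 -0.2 -0.6 -2.9 -0.2
  0.6  1.7  1.9 -0.3 -0.2  0.6 -0.  -0.5 -1.  -0.1  1.1  1. ]
t 8.85 p [ 0.4745 -0.1465  0.2449] tool y [ 0.992 -0.125 -0.   ] z [-0.125 -0.992  0.   ] x [-0. -0. -1.] F [-0.7  1.  -0.1] j [-0.56 -0.21 -0.18  1.6  -0.    1.13] op 0.0002
turn [np.float64(17.915018537071678), np.float64(-162.08498146292834)]
to (0.4577, 0.0974, 0.25) tool shift mm [  -5.2  -47.2 -239.9]
[-60.  31.] dist from grip wall inner 78 lat -47
[-30. -16.] dist from grip wall inner 66 lat 8
[ 15. -34.] dist from grip wall inner 85 lat 53
[ 47. -27.] dist from grip wall inner 112 lat 70
[ 9. 22.] dist from grip wall inner 120 lat 8
[53. 27.] dist from grip wall inner 155 lat 36
```

Request:
arm_command(increments="-0.003 0 0 6 -0.2; -0.002 0 0 6 -0.2; 0 0 0 5.9 -0.2; 0 -0.0198 -0.0356 0 -0.2; 0 -0.0198 -0.0356 0 -0.2; 0 -0.0198 -0.0356 0 -0.2; 0 -0.0198 -0.0356 0 -0.2; 0 -0.0198 -0.0356 0 -0.2; 0 -0.0198 -0.0356 0 -0.2; 0 0 0 0 -0.2; 0 0 0 0 -0.2")

```text
t: 9.95
position: [0.4576, 0.0967, 0.2493]
ee_rot: [-0.379, -0.596, -0.38, 0.597]
force: [-0.0, -0.3, 0.5]
opening: 0.0515
```

```bash
python3 - <<'E'
from go import *
to((.4577,.0974,.1),yd=(.9055,-.4243))
snap('wrist','w6.png');snap('scene','s6.png')
E
```

```text
t 9.95 p [0.4576 0.0967 0.2493] tool y [ 0.906 -0.424 -0.001] z [-0.424 -0.906  0.001] x [-0.001 -0.    -1.   ] F [-0.  -0.3  0.5] j [-0.07 -0.29 -0.24  1.62 -0.    1.94] op 0.0515
turn [np.float64(-0.0002718721451814036), np.float64(179.99972812785484)]
to (0.4577, 0.0974, 0.1) tool shift mm [ 1.493e+02 -1.000e-01 -8.000e-01]
```

View pics/w6.png

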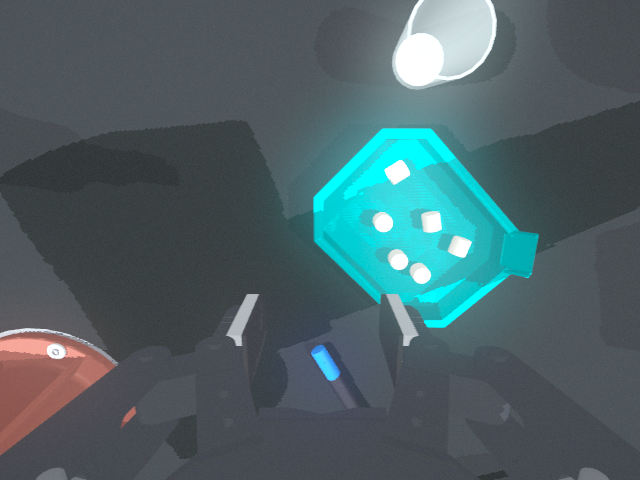

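View pics/s6.png

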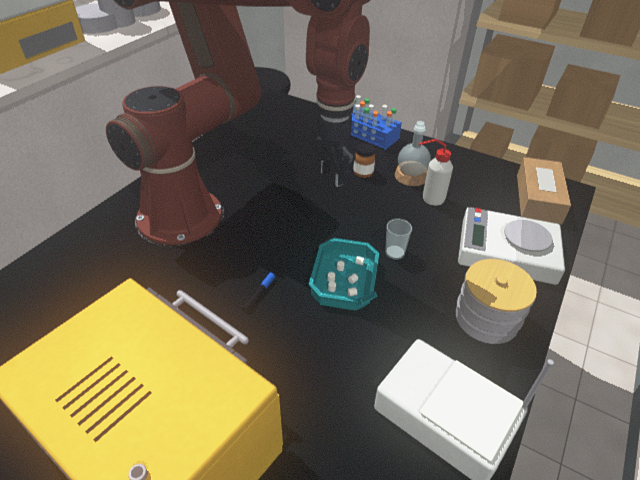

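```bash
cat > wp.py <<'E'
from go import *
d=imaging.read_camera('wrist'); 
def wproj(P):
    s=sense(); Tm=d['mount']; Rm=rot(s).as_matrix()
    Pt=(Rm.T@(np.atleast_2d(P)-s['position']).T).T
    Pc=(Tm[:3,:3].T@(Pt-Tm[:3,3]).T).T
    q=(d['camera_matrix']@Pc.T).T; return q[:,:2]/q[:,2:]
E
python3 - <<'E'
from wp import *
p=np.array([0.54174617,0.03845655]);a=-1.22359882
R_=np.array([[np.cos(a),-np.sin(a)],[np.sin(a),np.cos(a)]])
c=108.5*2**.5
for l in [(-106,-(c-106)),(-(c-81),-81),(-106,c-106),(-(c-81),81),(c-81,-81)]:
    print(l,wproj([*(p+R_@(np.array(l)/1000)),.04]))
E
```

```text
(-106, -47.44217151748083) [[314.2767167 193.0509903]]
(-72.44217151748083, -81) [[314.73342596 237.83235189]]
(-106, 47.44217151748083) [[382.81132688 123.30910519]]
(-72.44217151748083, 81) [[431.81151761 123.10591859]]
(72.44217151748083, -81) [[404.92967671 323.82737612]]
```

Request:
arm_command(increments="0.038 0 0 0 -0.2; 0.038 0 0 0 -0.2; 0.038 0 0 0 -0.2; 0.038 0 0 0 -0.2; 0.035 0 0 0 -0.2; 0 0 0 0 -0.2")

```text
t: 10.7
position: [0.4545, 0.0958, 0.0585]
ee_rot: [-0.377, -0.595, -0.38, 0.6]
force: [-0.7, -0.8, 0.3]
opening: 0.0516
```

```bash
python3 - <<'E'
from go import *
to((.4577,.0974,.024),yd=(.9055,-.4243))
snap('wrist','w7.png')
E
```

```text
t 10.7 p [0.4545 0.0958 0.0585] tool y [ 0.904 -0.427 -0.007] z [-0.427 -0.904  0.003] x [-0.008  0.    -1.   ] F [-0.7 -0.8  0.3] j [-0.07 -0.27 -0.57  1.28 -0.    1.94] op 0.0516
turn [np.float64(-0.18586259918496575), np.float64(179.81413740081504)]
to (0.4577, 0.0974, 0.024) tool shift mm [34.4  2.5 -2.9]
```

View pics/w7.png

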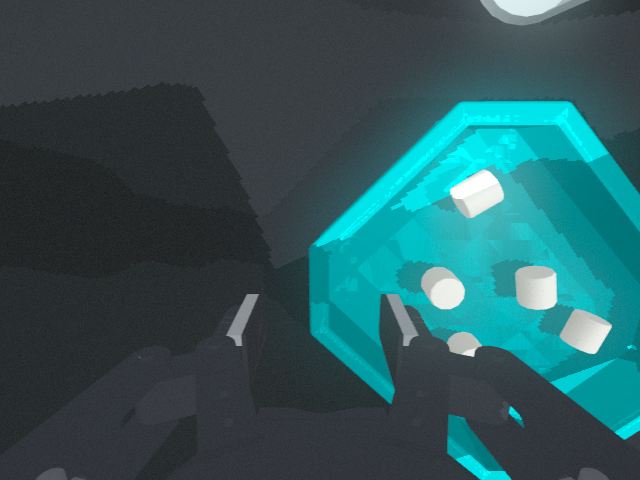

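Request:
arm_command(increments="0.01 0.001 -0.001 0 -0.2; 0.01 0.001 -0.001 0 -0.2; 0.01 0 -0.001 0 -0.2; 0.0045 0 0 0 -0.2; 0 0 0 0 -0.2")

```text
t: 11.25
position: [0.4605, 0.0988, 0.028]
ee_rot: [-0.379, -0.597, -0.379, 0.597]
force: [0.4, 0.7, 0.1]
opening: 0.0515
```

Request:
arm_command(increments="0 0 0 0 0.2; 0 0 0 0 0.4; 0 0 0 0 0.55; 0 0 0 0 0.7; 0 0 0 0 1; 0 0 0 0 1; 0 0 0 0 1; 0 0 0 0 1")

```text
t: 12.05
position: [0.4612, 0.0986, 0.029]
ee_rot: [0.379, 0.597, 0.379, -0.597]
force: [-1.8, -0.6, 4.5]
opening: 0.0083
```

```bash
python3 - <<'E'
from go import *
to((.4577,.0974,.024),yd=(.9055,-.4243))
snap('wrist','w8.png')
E
```

```text
t 12.05 p [0.4612 0.0986 0.029 ] tool y [ 0.905 -0.425  0.001] z [-0.425 -0.905 -0.   ] x [ 0.001 -0.    -1.   ] F [-1.8 -0.6  4.5] j [-0.07 -0.23 -0.6   1.21  0.    1.94] op 0.0083
turn [np.float64(-0.061806341045289), np.float64(179.9381936589547)]
to (0.4577, 0.0974, 0.024) tool shift mm [ 5.  -2.7  2.6]
```

View pics/w8.png

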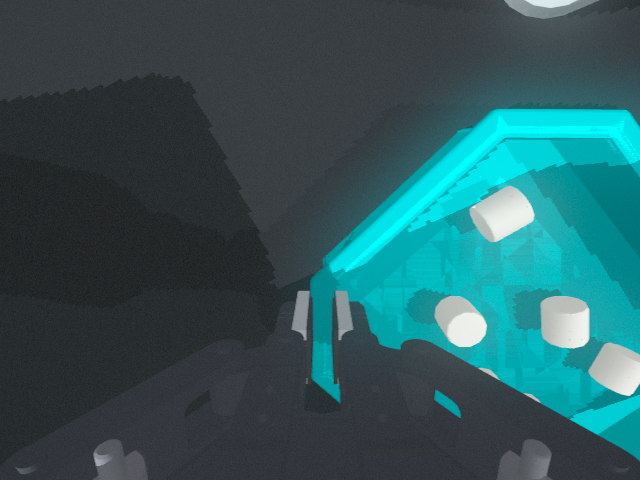

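Request:
arm_command(increments="-0.0051 0.0009 0 0 1; -0.0051 0.0011 0 0 1; -0.005 0.0012 0 0 1; -0.005 0.0013 0 0 1; -0.005 0.0014 0 0 1; -0.0049 0.0015 0 0 1; 0 0 0 0 1; 0 0 0 0 1")

```text
t: 12.9
position: [0.4678, 0.0954, 0.0589]
ee_rot: [0.379, 0.597, 0.379, -0.597]
force: [0.2, -0.5, -3.2]
opening: 0.0081
```

```bash
python3 - <<'E'
from go import *
to()
d=snap('scene','s9.png')['pixels'][200:340,270:450,::-1]
cv2.imwrite('pics/s9c.png',cv2.resize(d,None,fx=4,fy=4,interpolation=cv2.INTER_CUBIC))
snap('wrist','w9.png')
E
```

```text
t 12.9 p [0.4678 0.0954 0.0589] tool y [ 0.905 -0.425  0.   ] z [-0.425 -0.905 -0.   ] x [ 0. -0. -1.] F [ 0.2 -0.5 -3.2] j [-0.07 -0.24 -0.54  1.26  0.    1.94] op 0.0081
```

View pics/s9c.png

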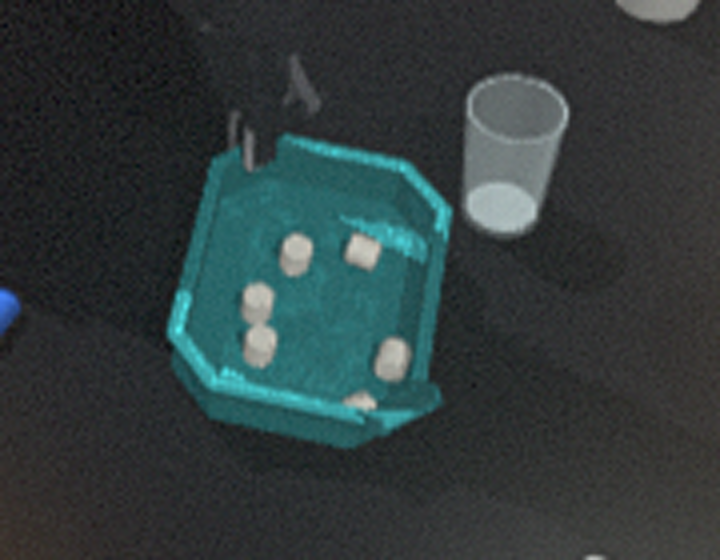

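View pics/w9.png

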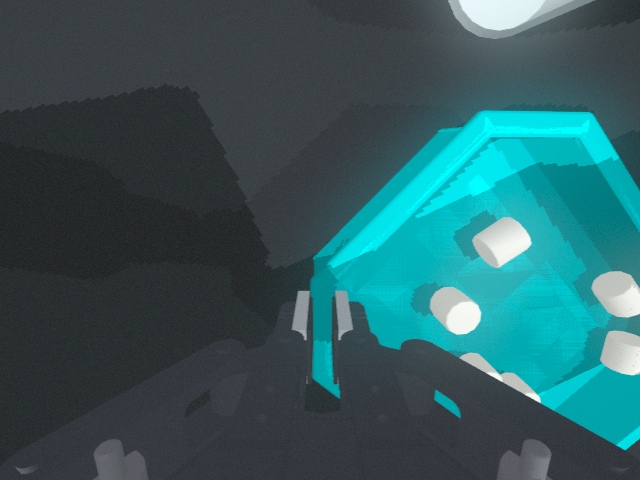

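Request:
arm_command(increments="-0.0025 0.0008 0 0 1; -0.0025 0.0009 0 0 1; -0.0024 0.0009 0 0 1; -0.0024 0.0009 0 0 1; -0.0024 0.001 0 0 1; -0.0024 0.001 0 0 1; -0.0024 0.001 0 0 1; -0.0024 0.001 0 0 1; -0.0024 0.0011 0 0 1; -0.0023 0.0011 0 0 1; 0 0 0 0 1; 0 0 0 0 1")

```text
t: 14.2
position: [0.4765, 0.0914, 0.0829]
ee_rot: [0.379, 0.597, 0.379, -0.597]
force: [0.1, -0.3, -2.4]
opening: 0.0079
```

```bash
python3 - <<'E'
from go import *
to()
d=snap('scene','s10.png')['pixels'][200:340,270:450,::-1]
cv2.imwrite('pics/s10c.png',cv2.resize(d,None,fx=4,fy=4,interpolation=cv2.INTER_CUBIC))
E
```

```text
t 14.2 p [0.4765 0.0914 0.0829] tool y [ 0.905 -0.425  0.   ] z [-0.425 -0.905 -0.   ] x [ 0.  0. -1.] F [ 0.1 -0.3 -2.4] j [-0.08 -0.23 -0.49  1.31  0.    1.93] op 0.0079
```

View pics/s10c.png

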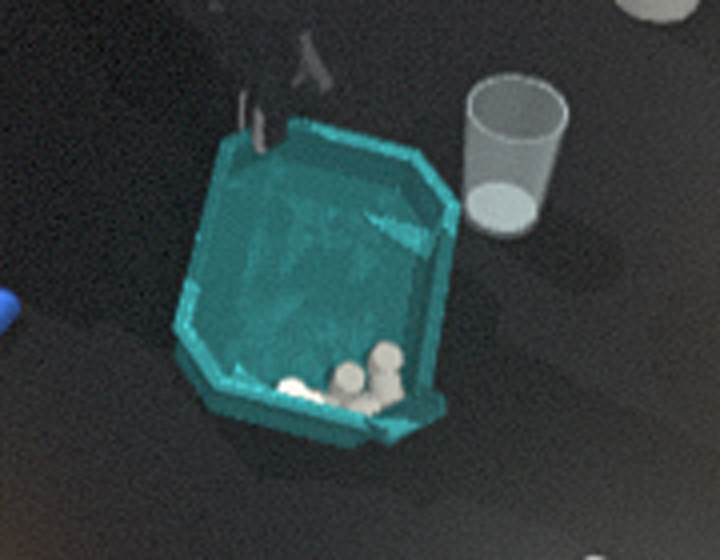

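Request:
arm_command(increments="-0.0024 0.0011 0 0 1; -0.0023 0.0011 0 0 1; -0.0023 0.0012 0 0 1; -0.0023 0.0012 0 0 1; -0.0023 0.0012 0 0 1; -0.0023 0.0013 0 0 1; -0.0022 0.0013 0 0 1; -0.0022 0.0013 0 0 1; -0.0022 0.0014 0 0 1; -0.0022 0.0014 0 0 1; -0.0022 0.0014 0 0 1; -0.0022 0.0014 0 0 1; -0.0022 0.0014 0 0 1; -0.0022 0.0015 0 0 1; 0 0 0 0 1; 0 0 0 0 1; 0 0 0 0 1; 0 0 0 0 1; 0 0 0 0 1")

```text
t: 16.15
position: [0.4928, 0.0836, 0.1143]
ee_rot: [0.379, 0.597, 0.379, -0.597]
force: [-0.7, -0.3, -2.6]
opening: 0.0076
```

```bash
python3 - <<'E'
from go import *
to()
d=snap('scene','s11.png')['pixels'][200:340,270:450,::-1]
cv2.imwrite('pics/s11c.png',cv2.resize(d,None,fx=4,fy=4,interpolation=cv2.INTER_CUBIC))
snap('wrist','w11.png')
d=snap('top','t11.png')['pixels'][160:300,240:420,::-1]
cv2.imwrite('pics/t11c.png',cv2.resize(d,None,fx=4,fy=4,interpolation=cv2.INTER_CUBIC))
E
```

```text
t 16.15 p [0.4928 0.0836 0.1143] tool y [ 0.905 -0.425  0.   ] z [-0.425 -0.905 -0.   ] x [ 0.  0. -1.] F [-0.7 -0.3 -2.6] j [-0.09 -0.19 -0.41  1.36  0.    1.92] op 0.0076
```

View pics/s11c.png

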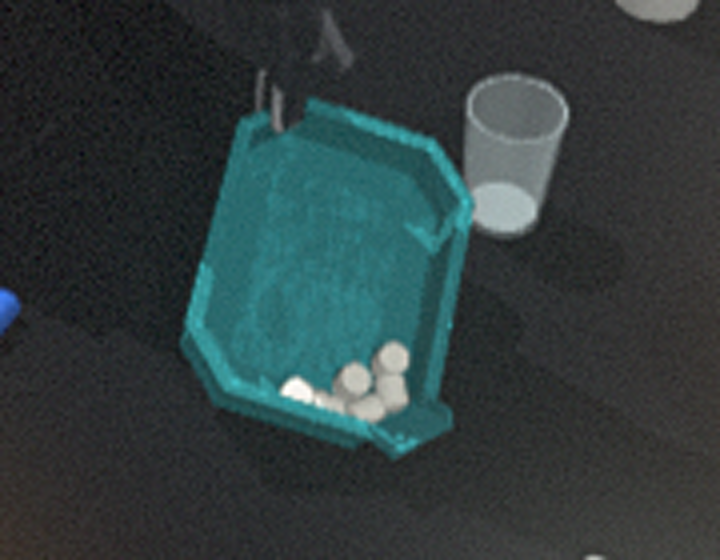

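View pics/w11.png

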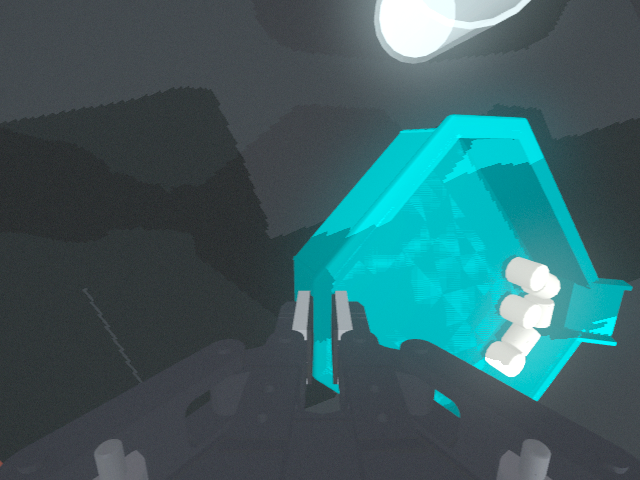

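View pics/t11c.png

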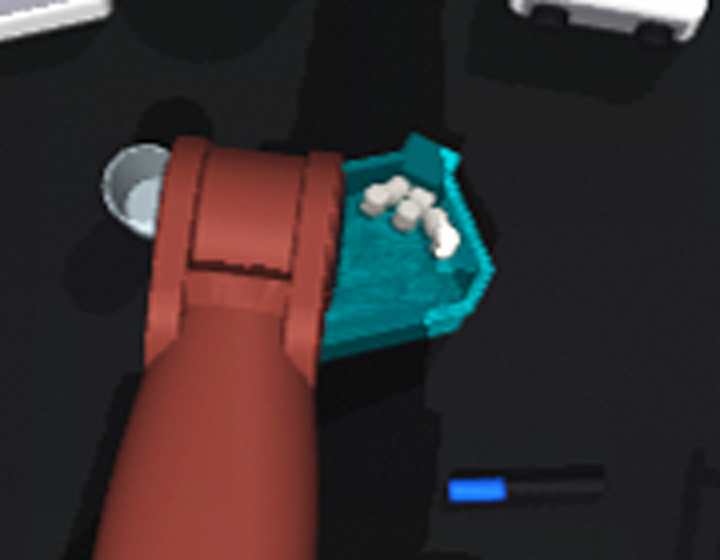

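View pics/s11.png

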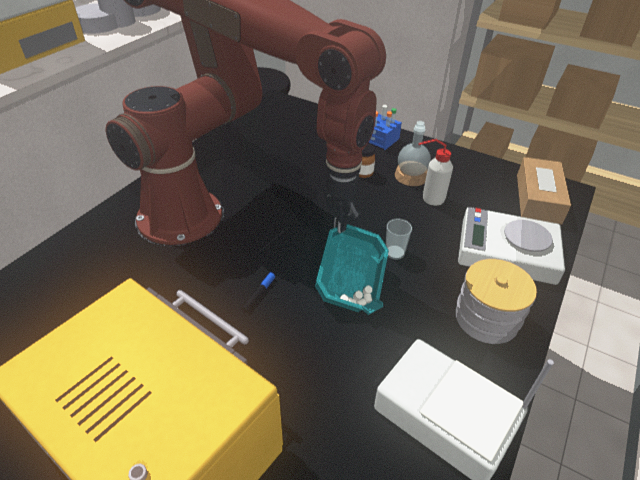

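```bash
cat > f3.py <<'E'
from fit import *
from wp import *
from scipy.spatial.transform import Rotation as Ro
c=108.5*2**.5
oc={'l1':(-(c-81),81),'l2':(-106,c-106),'l4':(-(c-81),-81),'r4':(c-81,-81),'r3':(106,-(c-106))}
S={'l4':(243,118),'r4':(183,333),'r3':(222,392),'l2':(430,148),'l1':(473,208)}
T={'r3':(493,268),'r4':(460,330)}
W={'l1':(530,119),'l2':(447,116)}
S={k:np.array(v)/4+[270,200]-.4 for k,v in S.items()}
T={k:np.array(v)/4+[240,160]-.4 for k,v in T.items()}
def P(p,l): return p[:3]+Ro.from_rotvec(p[3:]).apply(np.array(l)/1000)
def f(p):
    r=[]
    for n,d in (('scene',S),('top',T),('w',W)):
        X=np.array([P(p,(*oc[k],20)) for k in d]); u=wproj(X) if n=='w' else proj(n,X)
        e=(u-np.array(list(d.values()),float))*(0.4 if n=='w' else 1); r.append(e.ravel())
    return np.concatenate(r)
R0=Ro.from_rotvec(np.array([-.4243,-.9055,0])*-.4)*Ro.from_euler('z',-1.2236)
o=min((least_squares(f,[.54,.04,.06,*(Ro.from_rotvec(np.array([.4243,.9055,0])*s*.4)*Ro.from_euler('z',-1.2236)).as_rotvec()],loss='soft_l1') for s in (1,-1)),key=lambda o:o.cost)
p=o.x;A=Ro.from_rotvec(p[3:]).as_matrix();print(p,np.round(o.fun,1),'tilt',np.arccos(A[2,2]))
sp=P(p,(82,57,-16));print('spout',sp,'grip',P(p,(-84,-59,15)))
for k in oc: print(k,np.round(P(p,(*oc[k],20)),3))
# media via scene rays hitting plane own z = -6mm
for uv in [(297,390),(325,402),(354,380),(366,408),(392,358),(390,390)]:
    o_,d_=ray('scene',np.array(uv)/4+[270,200]-.4); n=A[:,2]; q=P(p,(0,0,-4)); X=o_+d_*((q-o_)@n)/(d_@n)
    print(uv,np.round(A.T@(X-p[:3])*1000),'dist spout',round(np.linalg.norm(X-sp)*1000))
E
python3 f3.py
```

```text
[ 0.56242632  0.02567083  0.05742736 -0.04229192  0.35830127 -1.22602139] [-2.6  3.5 -0.8 -1.2 -0.3  0.4  0.6 -0.1  0.1 -0.6  1.   0.9  3.4 -3.3
 -0.9 -0.4  0.8 -0.7] tilt 0.33834344018669144
spout [ 0.63347949 -0.027994    0.00946349] grip [0.48867953 0.08065642 0.10538563]
l1 [0.621 0.117 0.076]
l2 [0.581 0.137 0.092]
l4 [0.473 0.062 0.112]
r4 [ 0.515 -0.072  0.077]
r3 [ 0.556 -0.092  0.061]
(297, 390) [78. -0. -4.] dist spout 59
(325, 402) [80. 18. -4.] dist spout 41
(354, 380) [60. 33. -4.] dist spout 35
(366, 408) [76. 43. -4.] dist spout 19
(392, 358) [38. 53. -4.] dist spout 46
(390, 390) [59. 56. -4.] dist spout 26
```

Request:
arm_command(increments="0 0 0 0 1; 0 0 0 0 1; 0 0 0 0 1; 0 0 0 0 1; 0 0 0 0 1; 0 0 0 0 1; 0 0 0 0 1; 0 0 0 0 1")

```text
t: 17.25
position: [0.4929, 0.0836, 0.1144]
ee_rot: [0.379, 0.597, 0.379, -0.597]
force: [1.1, -0.3, -2.6]
opening: 0.0077
```

```bash
python3 - <<'E'
from go import *
to()
a=cv2.imread('pics/s11.png').astype(int); d=snap('scene','s12.png')['pixels'][:,:,::-1].astype(int)
print(np.abs(a-d)[225:320,310:400].max(), np.abs(a-d)[225:320,310:400].mean(), np.abs(a-d)[350:450,0:250].mean())
z=cv2.imread('pics/scene0.png').astype(int)
for n,(x0,x1,y0,y1) in dict(beaker=(383,415,215,262),flask_bottle=(392,455,120,208),jar=(352,377,145,180),pen=(245,280,270,310)).items(): print(n,np.abs(z-d)[y0:y1,x0:x1].mean())
c=d[200:340,270:450].astype('uint8'); cv2.imwrite('pics/s12c.png',cv2.resize(c,None,fx=4,fy=4))
workorder.job_done()
E
```

```text
t 17.25 p [0.4929 0.0836 0.1144] tool y [ 0.905 -0.425  0.   ] z [-0.425 -0.905 -0.   ] x [ 0.  0. -1.] F [ 1.1 -0.3 -2.6] j [-0.09 -0.19 -0.4   1.36  0.    1.92] op 0.0077
47 4.448499025341131 1.4746533333333334
beaker 7.423758865248227
flask_bottle 6.876924001924002
jar 14.140952380952381
pen 6.46047619047619
the job is handed in; nothing more can be done
```

I pushed the oven door shut and lifted the tray by its grip corner. All six cylinders slid together into the spout corner. I handed the job in at about 17 s with the gripper still holding the tray up; no verdict was reported.

**Door:** I pushed the handle in at no more than about 50 mm/s, slower over the last part. It came to rest against its stop at 13 N. A fit to the camera images after I backed off put the door angle at about 0.006 rad, against the 0.03 rad limit, and it still looked shut in the last full view.

**Tray:**

| Check | Measured | Required |
|---|---|---|
| Tilt, from camera fit | 0.34 rad | 0.26 to 0.85 rad |
| Grip corner height | 105 mm | over 80 mm |
| Spout height | 9 mm | under 25 mm |
| Farthest cylinder from spout | about 59 mm | under 90 mm |

- **Tilt disagreement:** The distance I lifted implies a tilt nearer 0.45 rad than the fitted 0.34 rad. The fit has errors of up to 3.5 pixels. Both values are inside the allowed range.
- **Spout moved:** The spout slid about 13 mm along the bench during the lift.
- **Stillness:** The pose, force and finger opening held steady over the last second. Comparing two pictures of the tray gave a mean difference of 4.4 grey levels, against 1.5 on the oven. I did not look into that difference.
- **Other equipment:** The nearest part of the tray was about 50 mm from the beaker. By eye, no bystander had moved. The before/after picture differences at them were not zero (6 to 14 grey levels, highest at the jar), probably because the arm and its shadow had changed, but I did not check this further.

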